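Start a case tray

ROBOT

A 6-joint arm with a two-finger parallel gripper is mounted at the origin on the work surface. World frame = base frame: x ahead of the robot, y to its left, z up, the work surface at z = 0. Lengths are in mm, angles in rad, forces in N, time in s.
With the tool pointing down it reaches from about 350 to 975 mm from the base axis. Payload 7.1 kg.
Tool frame: the origin (TCP) lies midway between the tips of the shut fingers; the grasp point (between the pads) lies 19 mm behind it (ctrl.grip_depth is the distance from the TCP to the grasp point, in mm); z points along the fingers, y is the line along which they close (so a half turn about z gives the same grasp; the last joint's range is limited). The gripper opens to 88 mm and grips with 3 to 60 N. Pads are 20 mm wide; open, the fingers measure 115 mm over their backs; the gripper's body (75 mm by 178 mm) begins 61 mm behind the grasp point.
Start: joints at [-0.019, 0.423, 1.63, -0, 1.089, -0.019], TCP at [624.984, 0.026, 222.675] pointing down, gripper open.
Joint ranges: [-3, 3], [-0.9, 2.11], [0.09, 2.58], [-1.31, 4.45], [0.11, 2.69], [-2.54, 2.54]. Speed limits (rad/s): [2.39, 2.39, 3.01, 3.14, 3.14, 3.14].

INTERFACE

Orientations are given as a rotation vector (axis times angle).
In Python, from workcell import ctrl, cams gives the robot as it stands.
- The arm moves only by the tool move_arm, never from a script. Its argument "steps" is a list of rows, each a list of 3 entries, a list of its own where there are three numbers: the shift along the tool's x, y, z in units of 25 mm (1.0 is 25 mm), then the turn about the tool's z in units of 5 degrees (1.0 is 5 degrees), then the closure, from 0 (fully open) to 1 (shut). A call has 1 to 20 rows; each row shifts and turns the commanded pose from where the row before left it, along the tool's axes as they then stand; what a row does not reach is not made up. A row lasts 1/12 s, in which the tool goes at most 41.7 mm and 7.16 degrees, less where a joint would pass 70% of its speed; a pose out of reach is approached as far as the arm can. A call is refused whole if a number of a shift passes 1 or a number of a turn 1, either way. A call with a gripper value outside its range is refused whole. The fingers move at their own pace and stop on an object; the grip force is fixed at half the most. Time passes only in rows, so rows that do not move let the fingers close. It gives the time, the measured TCP pose, the force, the opening and the grip force at its end, in the units of the state.
- ctrl.get_obs(): the state, without advancing time (a new reading comes with each control period).
- cams.get_image(name): name is "scene" or "side" or "wrist"; returns a dict with "image" (420x560x3 uint8, red, green, blue), "camera_matrix" (3x3 intrinsics, pixels), "xyz" and "rotation" of the camera in the world; the wrist camera has in their place "mount" (4x4, takes a point from camera to tool coordinates, whose origin is the TCP and whose axes are the flange's). Camera axes: x right, y down, z forward; pixel columns grow to the right and rows downward; lengths in mm; the calibration is good to about 2 mm. A picture is of the moment at which its call begins: read the wrist's pose just before it. There is no depth.
- ctrl.close_job(): hands the job in; it is judged then, once.
Trained networks look in the newest picture that a camera, given by its name, has taken for a name from the list of things; names that differ only in an ending like _2 or _b are one class to them, and where a whole thing is asked for, a point or a joint stands for the part that bears it (a point fixed in the world has none). Each returns a list of dicts, best first, with "p" (0 to 1); they miss things now and then, are a little off and sometimes report something else, mostly with a low value. They report only what shows in the picture. A call takes as long as a camera call.
- cams.boxes_of(camera, thing): "rect" ([centre column, centre row, width, height] in pixels, round what is visible of it).
- cams.cut_out(camera, thing): "pixels" (420x560 bool, what is visible of it) and "rect" ([centre column, centre row, width, height] in pixels, round what is visible of it).
The state is a dict: "t": time; "qpos": joint angles; "qvel": joint speeds; "joint_torque": joint torques, N m; "ee_pos": TCP position; "orientation": TCP orientation; "ft_force": force on the tool from outside, world axes, zero at the start; "moment": the same for the moment, N m; "width": finger opening in mm; "grasp_force": force on a finger pad.
Only numpy, scipy, OpenCV 4.12 (cv2) and the standard library are available. Lean on these libraries where they do the work, as an engineer would, in place of code of your own. Each camera call takes 0.05 s, during which the arm holds its last target. There are 200 camera calls.

TASK

Start a tray for the new case: take only the top tray off the nested stack, without the next one coming up with it, and set it down flat in the empty bay of the metal carrier. Then take the quadrant cast (the small straight one, one side of a jaw) off the wooden drying board and lay it gently on the floor of that tray, teeth up. Leave the remaining trays nested where they stand, and the filled tray and the two full-arch casts where they are.

Things in the scene. Friction and masses are not known exactly. Their poses are not given: they have to be found in the camera images.
- tray_top: Top tray of the nested stack of four. Light grey plastic open tray 66 (its x) x 120 (its y) mm over the rim, 32 mm high, 40 to 65 g; origin at the centre of its underside, z up. Round its top runs a solid rim bead 6 mm thick and 8 mm high with upright outer faces (x = +-33, y = +-60 mm): take it across x, by the bead at the middle of its long sides.
- tray_second: Next tray of the stack, same shape, 13 mm lower. Nested trays rest on one another's stacking posts with about 1.6 mm of side play. Its bead lies straight below the top tray's with 5 mm between: fingers more than 13 mm below the top of the stack grip this tray as well.
- tray_third: Third tray of the stack, same shape, 26 mm below the top one. Inside any tray: below the bead the 2.5 mm wall starts 2.5 mm further in and tapers to the floor, 35 (x) x 89 (y) mm inside, 2.5 mm thick; outside, the floor is 38 x 92 mm. Four 5 mm square posts, 10.5 mm high, stand in the floor corners (centres x = +-14, y = +-41 mm).
- tray_bottom: Bottom tray of the stack, same shape, standing loose on the bench, 39 mm below the top one. Stack and drying board stand left and right of the carrier, either way round.
- carrier: Aluminium sheet carrier fixed on the bench, 64 (its x) x 244 (its y) mm; origin at the centre of its underside; floor 4 mm thick, upstands 3 mm thick to 12 mm over the bench. Two bays end to end along its y, each 52 (x) x 106 (y) mm inside; a tray stands in one with its y along the carrier's y (either way round), with 6 mm of play at its floor; the rims of two trays are 12 mm apart.
- bay_left (a point): Centre of the floor (top face) of the carrier's left bay (carrier y = +66 mm); axes as the carrier's. The empty bay, this or the other, has a flat paper job ticket on its floor, which the tray may cover.
- bay_right (a point): Centre of the floor (top face) of the carrier's right bay (carrier y = -66 mm); axes as the carrier's.
- tray_filled: Another case's tray, same shape, with a single-tooth die in it, standing in one of the two bays: that bay is taken.
- cast_quadrant: Quadrant cast: plaster model of one side of a jaw with five teeth in a straight row, 40 mm long (its y), 20 mm wide (its x), 26 mm high, 28 to 46 g; origin at the centre of its underside, z up through the teeth. Its base is 13 mm high with flat upright ends at y = +-20 mm: take it across the ends, so that the fingers have room in the long tray. It stands on the drying board.
- cast_lower: Full lower-jaw cast of another case: plaster horseshoe 54 (x) x 62 (y) x 28 mm, open middle; on the drying board; origin at the centre of its underside.
- cast_upper: Full upper-jaw cast of another case: 54 (x) x 62 (y) x 28 mm, solid palate, pointed front; on the drying board; origin at the centre of its underside.
- drying_board: Wooden board 250 (its x) x 90 (its y) x 10 mm fixed on the bench, with the three casts in a row along its x in any order, about 74 mm apart, each with its y roughly along the board's y; origin at the centre of its underside.

How it is judged:
By the outcome, as a careful person would: the job done as asked, in the order asked, and still so for the second after the job is handed in, with the robot touching nothing.
It also fails if it takes over 61 s, if anything falls off the work surface, if the arm or the gripper's body presses on something with over 40 N, if the wrist force passes 120 N, or if a joint passes its speed limit or range.

## Working session

There is one attempt and no reset: what is moved stays moved. The work goes in short steps, Python scripts to look and compute and a tool call to move; the robot and the scene stay as the last step left them, time stands still between calls to the robot, and variables do not carry over. Pictures are saved under pics/ and viewed, at most 10 in all, crops included, and the job is handed in when it is done.

Besides the shell and the picture viewer there is one more tool, called after "Emit:" as a command line: name --argument value ..., lists and objects as JSON in quotes. move_arm: Moves the arm, as the interface text tells. Its arguments: {"type":"object","properties":{"steps":{"type":"array"}},"required":["steps"]}

```bash
ls; mkdir -p pics; python3 - <<'E'
from workcell import ctrl,cams
import cv2,numpy as np
o=ctrl.get_obs();print(o)
ims=[]
for c in ["scene","side","wrist"]:
    d=cams.get_image(c);print(c,{k:np.round(v,3).tolist() for k,v in d.items() if k!="image"})
    cv2.imwrite(f"pics/{c}0.png",d["image"][:,:,::-1])
    for n in ["tray_top","tray_filled","carrier","cast_quadrant","drying_board","cast_lower","cast_upper"]:
        print(n,[(np.round(r["rect"],1).tolist(),round(r["p"],2)) for r in cams.boxes_of(c,n)[:3]])
E
```

```text
pics
{'t': 0.0, 'qpos': array([-1.90050683e-02,  4.23824945e-01,  1.63068906e+00, -3.37189679e-05,
        1.08855748e+00, -1.90310507e-02]), 'qvel': array([ 7.26100487e-06,  1.29379264e-03, -1.76170775e-04,  4.08421449e-04,
        6.20156442e-04,  1.43212115e-03]), 'joint_torque': array([ 1.28069914e-03, -5.44622147e+01, -2.73670936e+01,  6.42951974e-02,
        2.27214623e-02, -1.51321510e-04]), 'ee_pos': array([6.24455392e+02, 2.36511130e-02, 2.21911976e+02]), 'orientation': array([-2.22065623e+00, -2.22074870e+00,  1.64427660e-03]), 'ft_force': array([ 0.53265908, -0.75042436, -0.34186288]), 'moment': array([-0.03337889, -0.00578596,  0.0079518 ]), 'grasp_force': 0.0, 'width': 87.9441492930769}
scene {'camera_matrix': [[478.116, 0.0, 277.915], [0.0, 478.116, 216.392], [0.0, 0.0, 1.0]], 'xyz': [900.792, -672.933, 688.032], 'rotation': [-2.196, -0.573, 0.27]}
tray_top [([205.6, 359.0, 43.2, 42.2], 0.69), ([339.2, 154.6, 25.1, 25.4], 0.62)]
tray_filled [([294.8, 246.4, 58.2, 45.7], 0.96)]
carrier [([314.4, 240.9, 97.2, 67.5], 0.69), ([179.2, 346.0, 16.7, 27.3], 0.27)]
cast_quadrant
[... 697 characters left out ...]
8)]
cast_lower [([356.0, 163.2, 25.7, 18.5], 0.86)]
cast_upper [([403.7, 178.2, 18.2, 18.3], 0.53), ([181.0, 268.6, 55.2, 31.7], 0.53)]
wrist {'camera_matrix': [[305.604, 0.0, 279.235], [0.0, 305.604, 204.481], [0.0, 0.0, 1.0]], 'mount': [[0.001, -0.956, -0.294, 80.081], [1.0, 0.001, 0.0, -1.676], [-0.0, -0.294, 0.956, -160.908], [0.0, 0.0, 0.0, 1.0]]}
tray_top []
tray_filled [([250.1, 204.2, 71.6, 103.3], 0.65), ([271.3, 103.8, 79.8, 128.2], 0.21)]
carrier [([272.8, 103.2, 80.6, 130.3], 0.85)]
cast_quadrant [([223.4, 379.8, 131.5, 43.6], 0.32), ([253.1, 385.8, 39.6, 26.6], 0.24)]
drying_board [([223.4, 381.2, 133.0, 42.7], 0.97)]
cast_lower []
cast_upper [([166.6, 389.5, 35.7, 23.6], 0.55)]
```

View pictures.

```bash
cat > h.py <<'E'
import cv2,numpy as np
from scipy.spatial.transform import Rotation as R
from workcell import ctrl,cams
def cam(c):
    o=ctrl.get_obs(); d=cams.get_image(c); K=d["camera_matrix"]
    if c=="wrist":
        Rt=R.from_rotvec(o["orientation"]).as_matrix(); M=np.array(d["mount"])
        return d["image"],np.array(K),Rt@M[:3,:3],Rt@M[:3,3]+o["ee_pos"]
    r=np.array(d["rotation"])
    return d["image"],np.array(K),(R.from_rotvec(r).as_matrix() if r.size==3 else r),np.array(d["xyz"])
def ray(K,Rm,C,uv,z):
    uv=np.atleast_2d(uv); v=(Rm@np.linalg.inv(K)@np.c_[uv,np.ones(len(uv))].T).T
    return C+v*((z-C[2])/v[:,2])[:,None]
def proj(K,Rm,C,X):
    p=(K@Rm.T@(np.atleast_2d(X)-C).T).T
    return p[:,:2]/p[:,2:]
E
python3 - <<'E'
import cv2
a=cv2.imread("pics/scene0.png");cv2.imwrite("pics/scene0c.png",cv2.resize(a[110:420,80:400],(800,775))[:,:][:600] if 0 else cv2.resize(a[110:420,80:400],(619,600)))
a=cv2.imread("pics/side0.png");cv2.imwrite("pics/side0c.png",cv2.resize(a[120:320,130:450],(800,500)))
E
```

```text
(no output)
```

View pics/wrist0.png

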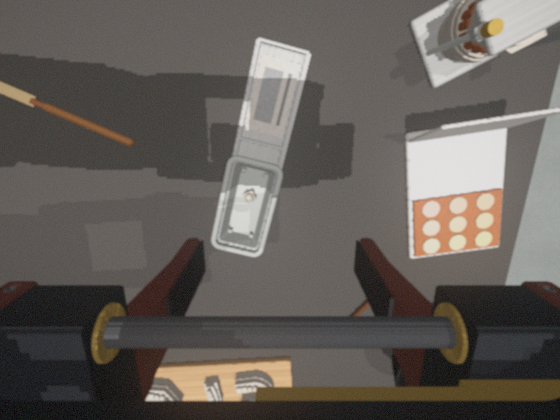

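```bash
ls pics
```

```text
scene0.png
scene0c.png
side0.png
side0c.png
wrist0.png
```

View pics/scene0.png

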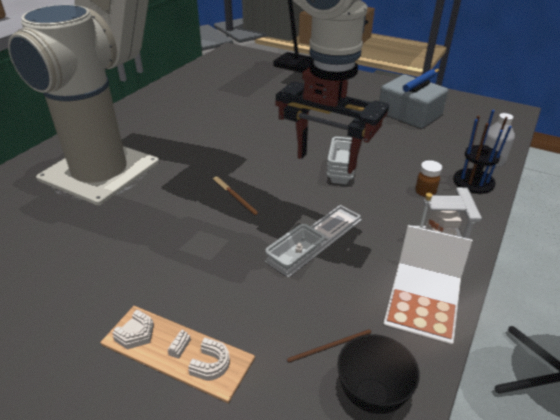

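```bash
cat >> h.py <<'E'
def quad(cam_,thing,z,view,region=None,k=0):
    K,Rm,C=view; L=cams.cut_out(cam_,thing)
    out=[]
    for r in L:
        m=np.array(r["pixels"]).astype(np.uint8)
        p=np.argwhere(m)[:,::-1]
        if len(p)<20: continue
        X=ray(K,Rm,C,p+0.0,z)[:,:2].astype(np.float32)
        b=cv2.minAreaRect(X); out.append((round(r["p"],2),np.round(r["rect"]).tolist(),np.round(b[0],1),np.round(b[1],1),round(b[2],1)))
    return out
E
python3 - <<'E'
from h import *
for c,L in {"wrist":[("tray_filled",36),("carrier",12),("drying_board",10)],"scene":[("tray_top",71),("tray_filled",36),("carrier",12),("cast_quadrant",23),("drying_board",10)],"side":[("tray_top",71),("tray_filled",36),("tray_second",58),("cast_quadrant",23),("drying_board",10)]}.items():
    im,*v=cam(c)
    for n,z in L: print(c,n,*quad(c,n,z,v),sep="\n   ")
E
```

```text
wrist
   tray_filled
   (0.62, [248.0, 205.0, 66.0, 102.0], array([583.5, -31.7]), array([120.2,  65.3]), 75.6)
wrist
   carrier
   (0.7, [272.0, 102.0, 81.0, 130.0], array([613.1,  85.7]), array([131.7,  62.8]), 75.9)
wrist
   drying_board
   (0.56, [223.0, 381.0, 129.0, 42.0], array([ 539. , -321.8]), array([207. ,  79.5]), 4.1)
   (0.55, [214.0, 388.0, 23.0, 25.0], array([ 519.7, -336.5]), array([27.5, 51.1]), 6.8)
scene
   tray_top
   (0.58, [340.0, 152.0, 22.0, 26.0], array([538.1, 285.1]), array([ 48.6, 133.2]), 19.0)
scene
   tray_filled
   (0.59, [296.0, 248.0, 60.0, 46.0], array([586.1, -37.9]), array([130.7,  73.8]), 76.6)
scene
   carrier
   (0.75, [316.0, 242.0, 91.0, 66.0], array([603.5,  25.6]), array([249.9,  66.1]), 76.7)
scene
   cast_quadrant
   (0.93, [177.0, 344.0, 20.0, 27.0], array([ 523.7, -332.6]), array([26.7, 50.9]), 5.4)
scene
   drying_board
   (0.84, [176.0, 353.0, 157.0, 94.0], array([ 519.3, -338. ]), array([252.5,  94. ]), 4.0)
side
   tray_top
   (0.95, [182.0, 246.0, 55.0, 38.0], array([541.9, 299. ]), array([ 69.8, 124.7]), 18.3)
side
   tray_filled
   (0.56, [281.0, 199.0, 48.0, 28.0], array([576. , -24.2]), array([127.4,  89.8]), 75.8)
side
   tray_second
   (0.78, [180.0, 257.0, 51.0, 25.0], array([514.3, 308.1]), array([118.3,  54.3]), 78.9)
side
   cast_quadrant
   (0.69, [404.0, 177.0, 23.0, 22.0], array([ 438.9, -347.9]), array([ 62.7, 105.8]), 31.3)
side
   drying_board
   (0.65, [376.0, 174.0, 90.0, 42.0], array([ 519.6, -326.6]), array([257.8, 105.7]), 5.2)
```

View pics/side0c.png

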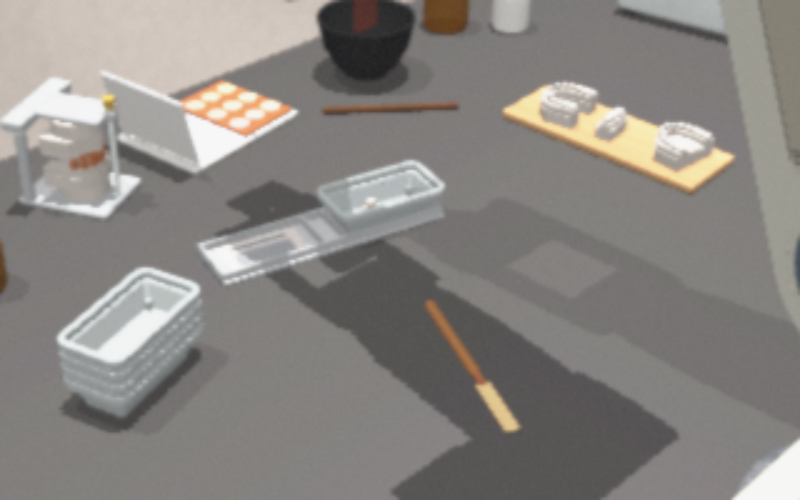

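Emit:
move_arm --steps '[[[0.5,-0.1,0],0,0],[[1,-0.28,0],0,0],[[1,-0.28,0],0,0],[[1,-0.28,0],0,0],[[1,-0.28,0],0,0],[[1,-0.28,0],0,0],[[1,-0.28,0],0,0],[[1,-0.28,0],0,0],[[1,-0.28,0],0,0],[[1,-0.28,0],0,0],[[1,-0.28,0],0,0],[[1,-0.28,0],0,0],[[1,-0.28,0],0,0],[[0,0,0],-0.9,0],[[0,0,0],-0.9,0],[[0,0,0],-0.9,0],[[0,0,0],-0.9,0],[[0,0,0],0,0],[[0,0,0],0,0],[[0,0,0],0,0]]'

```text
t: 3.67
ee_pos: [538.2, 312.8, 222.7]
orientation: [-1.849, -2.54, -0.0]
ft_force: [-0.5, -0.6, 0.1]
width: 88.3
grasp_force: 0.0
```

```bash
python3 - <<'E'
from h import *
o=ctrl.get_obs();print(o["t"],o["ee_pos"],R.from_rotvec(o["orientation"]).as_matrix().round(3).tolist())
im,*v=cam("wrist");cv2.imwrite("pics/w1.png",im[:,:,::-1])
for n,z in [("tray_top",71),("tray_second",58),("carrier",12)]: print(n,*quad("wrist",n,z,v),sep="\n   ")
E
```

```text
3.6667 [538.20761434 312.82888388 222.70469269] [[-0.307, 0.952, -0.0], [0.952, 0.307, 0.0], [0.0, -0.0, -1.0]]
tray_top
   (0.56, [282.0, 203.0, 59.0, 111.0], array([542.9, 295.7]), array([ 66.5, 120. ]), 18.1)
tray_second
   (0.45, [266.0, 346.0, 122.0, 112.0], array([588. ,  86.9]), array([204.9,  58.8]), 75.9)
carrier
   (0.74, [267.0, 345.0, 118.0, 110.0], array([599.2,  43.6]), array([234.3,  67.6]), 76.1)
```

View pics/w1.png

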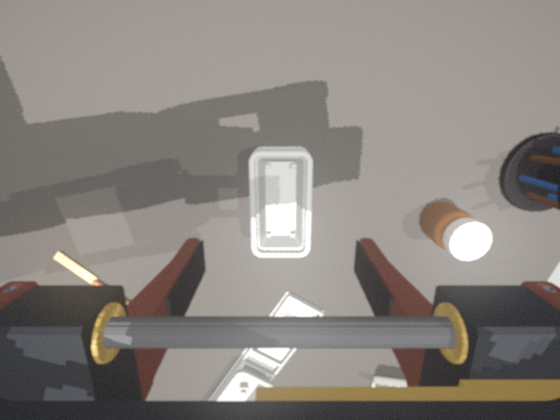

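Emit:
move_arm --steps '[[[-0.12,-0.03,0.9],0,0],[[-0.12,0,0.9],0,0],[[-0.12,0,0.9],0,0],[[-0.12,0,0.9],0,0],[[-0.12,0,0.9],0,0],[[-0.11,0,0.9],0,0],[[0,0,0.5],0,0],[[0,0,0.4],0,0],[[0,0,0.19],0,0],[[0,0,0],0,0],[[0,0,0],0,0]]'

```text
t: 4.78
ee_pos: [543.7, 295.8, 61.1]
orientation: [1.846, 2.541, 0.001]
ft_force: [0.7, -0.3, 0.5]
width: 88.2
grasp_force: 0.0
```

```bash
python3 - <<'E'
from h import *
im,*v=cam("side");im2,*v2=cam("scene")
a=np.hstack([cv2.resize(im[200:320,120:250],(390,360)),cv2.resize(im2[100:220,280:410],(390,360))]);cv2.imwrite("pics/s1.png",a[:,:,::-1])
E
```

```text
(no output)
```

View pics/s1.png

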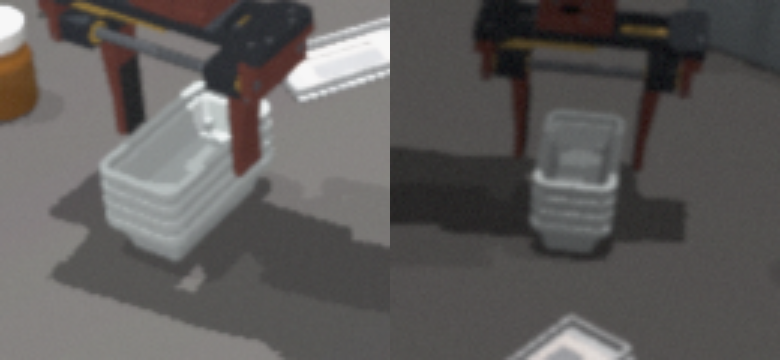

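Emit:
move_arm --steps '[[[0,0,0],0,0.15],[[0,0,0],0,0.25],[[0,0,0],0,0.5],[[0,0,0],0,0.5],[[0,0,0],0,0.5],[[0,0,0],0,0.5],[[0,0,0],0,0.5],[[0,0,0],0,0.5]]'

```text
t: 5.55
ee_pos: [543.5, 295.6, 60.8]
orientation: [1.846, 2.541, 0.001]
ft_force: [-0.2, 0.1, 4.3]
width: 65.4
grasp_force: 30.0
```

Emit:
move_arm --steps '[[[0,0,-0.1],0,0.5],[[0,0,-0.2],0,0.5],[[0,0,-0.2],0,0.5],[[0,0,-0.3],0,0.5],[[0,0,-0.3],0,0.5],[[0,0,-0.4],0,0.5],[[0,0,-0.5],0,0.5],[[0,0,-0.5],0,0.5],[[0,0,-0.5],0,0.5],[[0,0,-0.5],0,0.5],[[0,0,0],0,0.5],[[0,0,0],0,0.5]]'

```text
t: 6.55
ee_pos: [543.8, 295.7, 149.2]
orientation: [1.846, 2.541, 0.003]
ft_force: [-0.4, 0.9, -0.6]
width: 66.0
grasp_force: 30.0
```

```bash
python3 - <<'E'
from h import *
o=ctrl.get_obs();print(o["ft_force"],o["width"],o["grasp_force"])
im,*v=cam("side");im2,*v2=cam("scene")
a=np.hstack([cv2.resize(im[170:320,110:250],(390,418)),cv2.resize(im2[70:220,280:420],(390,418))]);cv2.imwrite("pics/s2.png",a[:,:,::-1])
E
```

```text
[-0.44453076  0.88965383 -0.58503044] 65.98844624296457 29.999947249889374
```

View pics/s2.png

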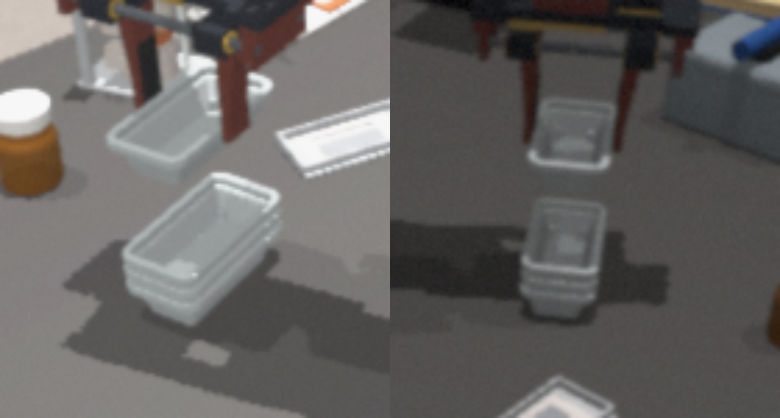

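Emit:
move_arm --steps '[[[0,0,0],0.9,0.5],[[0,0,0],0.9,0.5],[[0,0,0],0.9,0.5],[[0,0,0],0.9,0.5],[[0,0,0],0.9,0.5],[[0,0,0],0.9,0.5],[[0,0,0],1.0,0.5],[[-0.5,0.2,0],0,0.5],[[-0.96,0.41,0],0,0.5],[[-1,0.43,0],0,0.5],[[-1,0.43,0],0,0.5],[[-1,0.43,0],0,0.5],[[-1,0.43,0],0,0.5],[[-1,0.43,0],0,0.5],[[-1,0.43,0],0,0.5],[[-1,0.43,0],0,0.5],[[-1,0.43,0],0,0.5],[[-1,0.43,0],0,0.5],[[-0.6,0.25,0],0,0.5],[[0,0,0],0,0.5]]'

```text
t: 8.32
ee_pos: [590.8, -5.2, 147.3]
orientation: [-2.476, -1.933, 0.002]
ft_force: [0.3, -0.2, -1.5]
width: 65.6
grasp_force: 30.0
```

Emit:
move_arm --steps '[[[0,0,0],0,0.5],[[0,0,0],0,0.5]]'

```text
t: 8.48
ee_pos: [590.5, -1.4, 147.5]
orientation: [-2.474, -1.935, 0.001]
ft_force: [0.2, -0.4, -1.5]
width: 65.4
grasp_force: 30.0
```

```bash
python3 - <<'E'
from h import *
o=ctrl.get_obs();print(o["t"],o["ee_pos"],R.from_rotvec(o["orientation"]).as_matrix().round(3).tolist(),o["width"])
im,*v=cam("wrist");cv2.imwrite("pics/w2.png",im[:,:,::-1])
for n,z in [("tray_top",159.4),("carrier",12),("tray_filled",36)]: print(n,*quad("wrist",n,z,v),sep="\n   ")
d=np.array([.2436,.970]);n=np.array([.970,-.2436])
C=np.array([599.4,31.2])
P=[np.r_[C+a*n+b*d,12] for a,b in [(-32,122),(32,122),(32,0),(-32,0),(-29,119),(29,119)]]
print(proj(*v,P).round(1).tolist())
E
```

```text
8.4833 [590.48163477  -1.41102091 147.46214272] [[0.241, 0.97, -0.001], [0.97, -0.241, 0.0], [-0.0, -0.001, -1.0]] 65.40261800505466
tray_top
   (0.77, [282.0, 251.0, 132.0, 202.0], array([ 5.895e+02, -4.000e-01]), array([118.4,  65.1]), 75.7)
carrier
   (0.89, [283.0, 85.0, 75.0, 136.0], array([613.9,  93.4]), array([116.4,  64. ]), 76.1)
tray_filled
[[244.9, 16.9], [319.8, 17.2], [314.5, 159.9], [248.6, 159.7], [248.5, 20.9], [316.2, 21.1]]
```

View pics/w2.png

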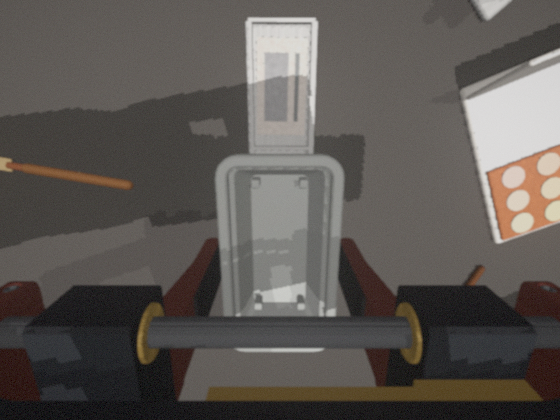

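Emit:
move_arm --steps '[[[0.8,0.01,0],0,0.5],[[0.8,0.01,0],0,0.5],[[0.8,0.01,0],0,0.5],[[0.8,0.01,0.3],0,0.5],[[0.78,0.01,0.5],0,0.5],[[0,0,0.8],0,0.5],[[0,0,0.8],0,0.5],[[0,0,0.6],0,0.5],[[0,0,0.4],0,0.5],[[0,0,0.3],0,0.5],[[0,0,0.3],0,0.5],[[0,0,0.3],0,0.5],[[0,0,0.2],0,0.5],[[0,0,0],0,0.5],[[0,0,0],0,0.5],[[0,0,0],0,0.5]]'

```text
t: 10.02
ee_pos: [616.8, 94.7, 35.9]
orientation: [2.475, 1.934, 0.001]
ft_force: [-0.5, 0.4, -0.7]
width: 65.6
grasp_force: 30.0
```

Emit:
move_arm --steps '[[[0,-0.04,0.08],0,0.5],[[0,0,0.08],0,0.5],[[0,0,0.08],0,0.5],[[0,0,0.06],0,0.5],[[0,0,0.04],0,0.5],[[0,0,0.03],0,0.5],[[0,0,0],0,0.5],[[0,0,0],0,0.5]]'

```text
t: 10.68
ee_pos: [615.4, 95.0, 26.1]
orientation: [-2.476, -1.934, 0.0]
ft_force: [1.2, -0.1, 0.3]
width: 65.8
grasp_force: 30.0
```

```bash
python3 - <<'E'
from h import *
o=ctrl.get_obs();print(o["t"],o["ee_pos"],o["ft_force"])
im,*v=cam("side");im2,*v2=cam("scene")
a=np.hstack([cv2.resize(im[150:270,190:330],(390,334)),cv2.resize(im2[180:300,250:390],(390,334))]);cv2.imwrite("pics/s3.png",a[:,:,::-1])
E
```

```text
10.6833 [615.41520694  94.99758021  26.13346994] [ 1.18228627 -0.05123049  0.30009464]
```

View pics/s3.png

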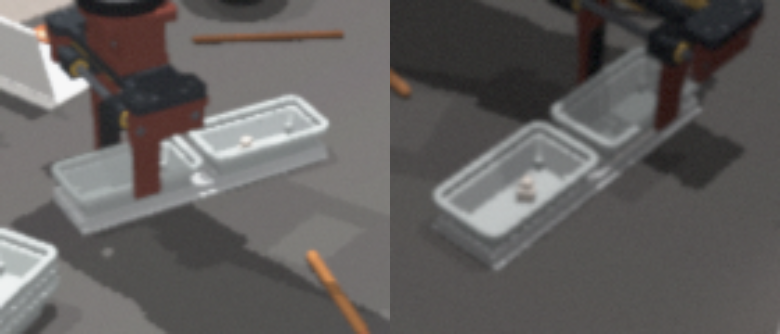

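Emit:
move_arm --steps '[[[0,0,0.02],0,0.5],[[0,0,0.02],0,0.5],[[0,0,0],0,0.5]]'

```text
t: 11.03
ee_pos: [615.5, 95.0, 25.9]
orientation: [2.475, 1.934, 0.0]
ft_force: [-1.8, -0.1, 5.1]
width: 65.9
grasp_force: 30.0
```

Emit:
move_arm --steps '[[[0,0,0],0,0.2],[[0,0,0],0,0.1],[[0,0,0],0,0],[[0,0,0],0,0],[[0,0,0],0,0],[[0,0,-0.3],0,0],[[0,0,-0.6],0,0],[[0,0,-1],0,0],[[0,0,-1],0,0],[[0,0,-1],0,0],[[0,0,-1],0,0],[[0,0,-0.9],0,0],[[0,0,0],0,0],[[0,0,0],0,0]]'

```text
t: 12.2
ee_pos: [616.3, 95.1, 172.0]
orientation: [2.474, 1.933, 0.005]
ft_force: [-0.3, -0.9, -1.0]
width: 88.1
grasp_force: 0.0
```

```bash
python3 - <<'E'
from h import *
o=ctrl.get_obs();print(o["t"],o["ee_pos"],o["width"])
im,*v=cam("wrist");cv2.imwrite("pics/w3.png",im[:,:,::-1])
for n,z in [("tray_top",36),("tray_filled",36),("carrier",12)]: print(n,*quad("wrist",n,z,v),sep="\n   ")
E
```

```text
12.2 [616.30068379  95.11196757 171.97455922] 88.06608143575326
tray_top
   (0.92, [282.0, 188.0, 68.0, 122.0], array([614.4,  94.8]), array([118.4,  65.6]), 76.0)
tray_filled
   (0.75, [148.0, 36.0, 111.0, 72.0], array([540.8, 259.7]), array([54.3, 91.5]), 76.1)
carrier
   (0.61, [280.0, 252.0, 58.0, 8.0], array([596.7,  20.7]), array([ 8.9, 60.2]), 75.9)
   (0.43, [185.0, 49.0, 50.0, 53.0], array([562.3, 244. ]), array([63. , 11.3]), 27.1)
```

View pics/w3.png

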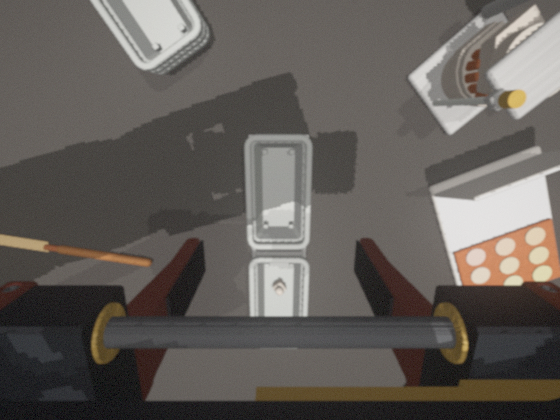

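Emit:
move_arm --steps '[[[-0.6,0.06,0],0,0],[[-1,0.06,0],0,0],[[-1,0.06,0],0,0],[[-1,0.06,0],0,0],[[-1,0.06,0],0,0],[[-1,0.06,0],0,0],[[-1,0.06,0],0,0],[[-1,0.06,0],0,0],[[-1,0.06,0],0,0],[[-1,0.06,0],0,0],[[-1,0.06,0],0,0],[[-1,0.06,0],0,0],[[-1,0.06,0],0,0],[[-1,0.06,0],0,0],[[-1,0.06,0],0,0],[[-1,0.06,0],0,0],[[-1,0.06,0],0,0],[[-0.8,0.06,0],0,0]]'

```text
t: 13.9
ee_pos: [534.7, -335.7, 169.1]
orientation: [-2.475, -1.932, 0.002]
ft_force: [0.4, 0.1, 0.4]
width: 87.8
grasp_force: 0.0
```

Emit:
move_arm --steps '[[[0,0,0],0.96,0],[[0,0,0],0.96,0],[[0,0,0],0.96,0],[[0,0,0],0.96,0],[[0,0,0],0.96,0],[[0,0,0],0.96,0],[[0,0,0],0.96,0],[[0,0,0],0.96,0],[[0,0,0],0.96,0],[[0,0,0],0.96,0],[[0,0,0],0.96,0],[[0,0,0],0.96,0],[[0,0,0],0.96,0],[[0,0,0],0.96,0],[[0,0,0],0.96,0],[[0,0,0],0,0],[[0,0,0],0,0],[[0,0,0],0,0]]'

```text
t: 15.4
ee_pos: [535.8, -333.8, 169.6]
orientation: [-3.139, -0.113, 0.001]
ft_force: [0.4, 0.2, -0.2]
width: 88.2
grasp_force: 0.0
```

```bash
python3 - <<'E'
from h import *
o=ctrl.get_obs();print(o["t"],o["ee_pos"],R.from_rotvec(o["orientation"]).as_matrix().round(3).tolist())
im,*v=cam("wrist");cv2.imwrite("pics/w4.png",im[:,:,::-1])
for n,z in [("cast_quadrant",23),("cast_lower",23),("cast_upper",23),("drying_board",10)]: print(n,*quad("wrist",n,z,v),sep="\n   ")
E
```

```text
15.4 [ 535.80139221 -333.82383582  169.62327118] [[0.997, 0.072, -0.001], [0.072, -0.997, 0.0], [-0.001, -0.001, -1.0]]
cast_quadrant
   (0.59, [278.0, 202.0, 40.0, 25.0], array([ 523.3, -332.7]), array([23., 40.]), 8.7)
cast_lower
   (0.71, [281.0, 142.0, 57.0, 55.0], array([ 587.6, -331.5]), array([54.8, 62.9]), 9.9)
cast_upper
   (0.67, [286.0, 271.0, 57.0, 56.0], array([ 444.4, -348.3]), array([61.9, 65.7]), 85.7)
drying_board
   (0.89, [282.0, 194.0, 89.0, 221.0], array([ 519. , -337.5]), array([247.5,  89.1]), 4.1)
```

View pics/w4.png

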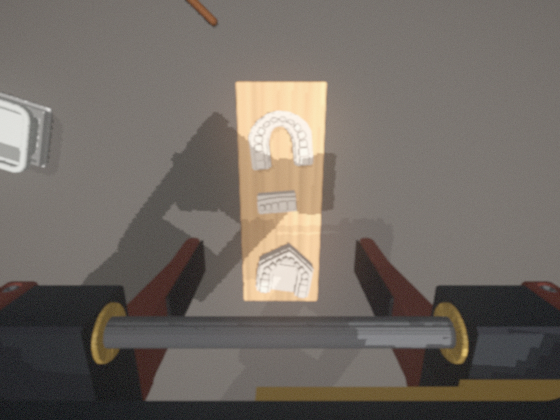

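Emit:
move_arm --steps '[[[0,0,0],-1.0,0],[[-0.25,-0.06,0.5],0,0],[[-0.24,-0.06,0.9],0,0],[[0,0,0.9],0,0],[[0,0,0.9],0,0],[[0,0,0.9],0,0],[[0,0,0.8],0,0],[[0,0,0.6],0,0],[[0,0,0.4],0,0],[[0,0,0.2],0,0],[[0,0,0.1],0,0],[[0,0,0],0,0],[[0,0,0],0,0],[[0,0,0],0,0]]'

```text
t: 16.82
ee_pos: [524.4, -332.9, 16.2]
orientation: [3.131, 0.247, 0.002]
ft_force: [0.6, 0.1, 0.3]
width: 87.7
grasp_force: 0.0
```

Emit:
move_arm --steps '[[[-0.03,0,0.12],0,0.2],[[0,0,0],0,0.3],[[0,0,0],0,0.4],[[0,0,0],0,0.45],[[0,0,0],0,0.5],[[0,0,0],0,0.55],[[0,0,0],0,0.6],[[0,0,0],0,0.7],[[0,0,0],0,0.7],[[0,0,0],0,0.7],[[0,0,0],0,0.7]]'

```text
t: 17.73
ee_pos: [523.1, -332.7, 12.2]
orientation: [-3.132, -0.247, 0.0]
ft_force: [0.3, 0.8, -0.1]
width: 39.5
grasp_force: 30.0
```

Emit:
move_arm --steps '[[[0,0,-0.1],0,0.7],[[0,0,-0.3],0,0.7],[[0,0,-0.5],0,0.7],[[0,0,-0.8],0,0.7],[[0,0,-0.9],0,0.7],[[0,0,-0.9],0,0.7],[[0,0,-0.9],0,0.7],[[0,0,-0.9],0,0.7],[[0,0,-0.7],0,0.7],[[0,0,0],0.6,0.7],[[0,0,0],0.8,0.7],[[0,0,0],0.8,0.7],[[0,0,0],0.8,0.7],[[0,0,0],0.8,0.7],[[0,0,0],0.8,0.7],[[0,0,0],0,0.7]]'

```text
t: 19.07
ee_pos: [523.2, -332.8, 163.5]
orientation: [3.117, -0.387, 0.002]
ft_force: [0.2, 0.6, -0.2]
width: 39.9
grasp_force: 30.0
```

Emit:
move_arm --steps '[[[-0.03,-0.4,0],0,0.7],[[-0.03,-0.7,0],0,0.7],[[-0.03,-0.98,0],0,0.7],[[-0.03,-1,0],0,0.7],[[-0.03,-1,0],0,0.7],[[-0.03,-1,0],0,0.7],[[-0.03,-1,0],0,0.7],[[-0.03,-1,0],0,0.7],[[-0.03,-1,0],0,0.7],[[-0.03,-1,0],0,0.7],[[-0.03,-1,0],0,0.7],[[-0.03,-1,0],0,0.7],[[-0.03,-1,0],0,0.7],[[-0.03,-1,0],0,0.7],[[-0.03,-1,0],0,0.7],[[-0.03,-1,0],0,0.7],[[-0.03,-1,0],0,0.7],[[-0.04,-0.9,0],0,0.7],[[-0.04,-0.5,0],0,0.7],[[0,0,0],0,0.7]]'

```text
t: 20.73
ee_pos: [614.5, 97.5, 162.5]
orientation: [-3.118, 0.376, -0.001]
ft_force: [-0.4, 0.1, 0.6]
width: 40.0
grasp_force: 30.0
```

Emit:
move_arm --steps '[[[0,0,0],0,0.7],[[0,0,0],0,0.7]]'

```text
t: 20.9
ee_pos: [614.0, 94.1, 162.2]
orientation: [3.118, -0.382, -0.001]
ft_force: [0.2, -0.2, 0.1]
width: 39.6
grasp_force: 30.0
```

```bash
python3 - <<'E'
from h import *
o=ctrl.get_obs();print(o["t"],o["ee_pos"],o["width"],o["grasp_force"],R.from_rotvec(o["orientation"]).as_matrix().round(3).tolist())
z=o["ee_pos"][2]
for c in ["wrist","scene","side"]:
    im,*v=cam(c)
    for n,zz in [("tray_top",36),("cast_quadrant",z+10)]: print(c,n,*quad(c,n,zz,v),sep="\n   ")
E
```

```text
20.9 [614.02187629  94.13931661 162.1880318 ] 39.55519496734154 29.999864548444748 [[0.97, -0.242, -0.0], [-0.242, -0.97, -0.0], [-0.0, 0.0, -1.0]]
wrist
   tray_top
   (0.89, [281.0, 192.0, 123.0, 66.0], array([615. ,  92.4]), array([120. ,  65.4]), 76.0)
wrist
   cast_quadrant
   (0.73, [341.0, 187.0, 236.0, 58.0], array([647.5,  53.7]), array([114.4,  29.7]), 76.0)
   (0.58, [280.0, 261.0, 81.0, 48.0], array([614.9,  92.1]), array([42. , 28.5]), 76.0)
scene
   tray_top
   (0.76, [334.0, 218.0, 52.0, 40.0], array([615.3,  86.1]), array([132.9,  72. ]), 76.9)
scene
   cast_quadrant
   (0.52, [344.0, 161.0, 11.0, 15.0], array([620.5,  98.6]), array([21.9, 60.5]), 23.6)
side
   tray_top
side
   cast_quadrant
   (0.71, [235.0, 156.0, 16.0, 16.0], array([613.4,  93.5]), array([34. , 62.9]), 50.7)
```

Emit:
move_arm --steps '[[[0,0,0.5],0,0.7],[[0,0,0.9],0,0.7],[[0,0,0.9],0,0.7],[[0,0,0.9],0,0.7],[[0,0,0.8],0,0.7],[[0,0,0.6],0,0.7],[[0,0,0.4],0,0.7],[[0,0,0.3],0,0.7],[[0,0,0.2],0,0.7],[[0,0,0.1],0,0.7],[[0,0,0],0,0.7],[[0,0,0],0,0.7],[[0,0,0],0,0.7]]'

```text
t: 22.43
ee_pos: [615.1, 95.0, 23.0]
orientation: [-3.118, 0.383, -0.002]
ft_force: [0.5, 0.2, 0.6]
width: 39.7
grasp_force: 30.0
```

Emit:
move_arm --steps '[[[0,0,0.08],0,0.7],[[0,0,0.08],0,0.7],[[0,0,0.08],0,0.7],[[0,0,0.06],0,0.7],[[0,0,0.06],0,0.7],[[0,0,0.03],0,0.7],[[0,0,0],0,0.7],[[0,0,0],0,0.7]]'

```text
t: 23.1
ee_pos: [614.4, 94.9, 12.3]
orientation: [3.118, -0.383, -0.0]
ft_force: [0.2, 0.8, -1.1]
width: 39.7
grasp_force: 30.0
```

Not yet touching; go on in small steps.

Emit:
move_arm --steps '[[[0,0,0.03],0,0.7],[[0,0,0.03],0,0.7],[[0,0,0.03],0,0.7],[[0,0,0],0,0.7],[[0,0,0],0,0.7]]'

```text
t: 23.52
ee_pos: [614.4, 94.9, 10.1]
orientation: [3.118, -0.383, -0.0]
ft_force: [0.2, -0.0, -0.3]
width: 39.8
grasp_force: 30.0
```

Emit:
move_arm --steps '[[[0,0,0.02],0,0.7],[[0,0,0],0,0.7],[[0,0,0],0,0.7]]'

```text
t: 23.77
ee_pos: [614.5, 94.9, 9.7]
orientation: [3.118, -0.383, -0.0]
ft_force: [0.2, 0.5, -0.4]
width: 39.9
grasp_force: 30.0
```

Emit:
move_arm --steps '[[[0,0,0.02],0,0.7],[[0,0,0],0,0.7],[[0,0,0],0,0.7]]'

```text
t: 24.02
ee_pos: [614.5, 94.9, 9.2]
orientation: [3.118, -0.383, 0.0]
ft_force: [-0.3, -1.1, 0.4]
width: 40.0
grasp_force: 30.0
```

Emit:
move_arm --steps '[[[0,0,0.02],0,0.7],[[0,0,0],0,0.7],[[0,0,0],0,0.7]]'

```text
t: 24.27
ee_pos: [614.5, 94.9, 8.7]
orientation: [-3.118, 0.383, -0.0]
ft_force: [-0.7, -0.7, -0.1]
width: 40.2
grasp_force: 30.0
```

Emit:
move_arm --steps '[[[0,0,0.015],0,0.7],[[0,0,0],0,0.7],[[0,0,0],0,0.7]]'

```text
t: 24.52
ee_pos: [614.5, 94.9, 8.7]
orientation: [-3.118, 0.383, -0.0]
ft_force: [-2.6, -0.4, 5.6]
width: 40.0
grasp_force: 30.0
```

Emit:
move_arm --steps '[[[0,0,0],0,0.52],[[0,0,0],0,0.48],[[0,0,0],0,0.44],[[0,0,0],0,0.42],[[0,0,0],0,0.42],[[0,0,0],0,0.42],[[0,0,-0.1],0,0.42],[[0,0,-0.2],0,0.42],[[0,0,-0.4],0,0.42],[[0,0,-0.6],0,0.42],[[0,0,-0.8],0,0.42],[[0,0,-1],0,0.42],[[0,0,-1],0,0.42],[[0,0,-1],0,0.42],[[0,0,-1],0,0.42],[[0,0,0],0,0.42],[[0,0,0],0,0.42]]'

```text
t: 25.93
ee_pos: [615.6, 95.1, 163.3]
orientation: [-3.117, 0.383, -0.007]
ft_force: [-0.4, 0.4, -0.5]
width: 51.0
grasp_force: 0.0
```

```bash
python3 - <<'E'
from h import *
o=ctrl.get_obs();print(o["t"],o["ee_pos"],o["width"],o["grasp_force"])
for c in ["wrist","scene","side"]:
    im,*v=cam(c)
    for n,zz in [("tray_top",36),("cast_quadrant",19.5),("tray_filled",36)]: print(c,n,*quad(c,n,zz,v),sep="\n   ")
    if c=="wrist":
        # projected base-top corners of cast at expected pose, cropped enlarged edges as coarse ascii
        p=proj(*v,[[614.5,94.9,6.5],[614.5,94.9,32.5]]);print(p.round(0).tolist())
E
```

```text
25.9333 [615.62957846  95.06424375 163.33476543] 50.9962670662532 0.0
wrist
   tray_top
   (0.66, [281.0, 194.0, 118.0, 69.0], array([615.1,  92.6]), array([120. ,  66.8]), 76.1)
wrist
   cast_quadrant
   (0.67, [282.0, 194.0, 42.0, 20.0], array([615. ,  93.1]), array([39.5, 23.4]), 76.0)
wrist
   tray_filled
   (0.7, [414.0, 195.0, 129.0, 69.0], array([583.6, -32.1]), array([121.9,  67.9]), 76.0)
[[279.0, 190.0], [278.0, 196.0]]
scene
   tray_top
   (0.85, [336.0, 218.0, 48.0, 41.0], array([615.9,  87.4]), array([128.2,  71.5]), 75.1)
scene
   cast_quadrant
   (0.78, [333.0, 221.0, 16.0, 19.0], array([615.2,  92.2]), array([61.1, 29.3]), 75.5)
scene
   tray_filled
   (0.62, [295.0, 249.0, 58.0, 47.0], array([584.7, -38.1]), array([128.8,  72.9]), 75.6)
side
   tray_top
   (0.84, [236.0, 213.0, 54.0, 33.0], array([606.1, 100.9]), array([121.5,  89.8]), 75.9)
side
   cast_quadrant
   (0.49, [233.0, 212.0, 18.0, 8.0], array([624.8,  90.9]), array([45.7, 24.4]), 78.8)
side
   tray_filled
   (0.82, [281.0, 198.0, 52.0, 23.0], array([575.9, -25.4]), array([130.1,  92.3]), 75.2)
```

```bash
python3 -c "
from workcell import ctrl
print(ctrl.close_job())"
```

```text
the job is handed in; nothing more can be done
None
```

The top tray stands flat in the carrier's empty bay with the quadrant cast lying centred on its floor, teeth up; the other three trays are still nested, nothing else was moved, and I handed the job in at about 26 s. I confirmed the final cast position by network detections and contact force rather than by eye, because I had used all ten pictures.

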